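# Close the deposit opening of the cash safe

## Robot

A 6-joint arm with a two-finger parallel gripper is mounted at the origin on the work surface. World frame = base frame: x ahead of the robot, y to its left, z up, the work surface at z = 0. Lengths are in m, angles in rad, forces in N, time in s.
With the tool pointing down it reaches from about 0.35 to 0.85 m from the base axis. Payload 8.1 kg.
Tool frame: the origin (TCP) lies at the very end of the fingers, on their centre line; the grasp point (between the pads) lies 19 mm behind it; z points along the fingers, x is the direction in which the jaws open and shut, and the axes are right-handed (so a half turn about z gives the same grasp; the last joint's range is limited). The gripper opens to 85 mm and grips with 20 to 120 N. Pads are 22 mm wide; open, the fingers measure 114 mm over their backs; the gripper's body (76 mm by 85 mm) begins 54 mm behind the grasp point. The pads swing forward as they close: fully open they stand 13 mm farther back than shut.
Start: joints at [-1.335, 0.13, 1.488, -0, 1.523, -0.085], TCP at [0.189, -0.569, 0.231] pointing down, gripper open.
Joint ranges: [-2.96, 2.96], [-0.89, 2.26], [0.02, 2.5], [-1.34, 4.48], [0, 2.73], [-2.66, 2.66]. Speed limits (rad/s): [2.39, 2.39, 2.79, 3.14, 3.14, 3.14].

## Interface

Orientations are given as a unit quaternion [x, y, z, w].
In Python, from cell import manip, cams, search_frame, cut_out, pinpoint gives the robot as it stands.
- The arm moves only by the tool carry_out, never from a script. Its argument "moves" is a list of rows, each an object with "jaw": the gripper's target within -1 to 1 (fully open at 1, half-way at 0, shut at -1); "slide": the shift along the tool's x, y, z in mm, a list of three; "spin": the turn about the tool's z in degrees. A call has 1 to 12 rows; each row shifts and turns the commanded pose from where the row before left it, along the tool's axes as they then stand; what a row does not reach is not made up. A row lasts 1/8 s, in which the tool goes at most 62.5 mm and 10.7 degrees, less where a joint would pass 70% of its speed; a pose out of reach is approached as far as the arm can. A call with a gripper value outside its range is refused whole. The fingers move at their own pace and stop on an object; "newtons" is the grip in N (left out, the last holds). Time passes only in rows, so rows that do not move let the fingers close. It gives the time, the measured TCP pose, the force and the opening at its end, in the units of the state.
- manip.observe(): the state, without advancing time (a new reading comes with each control period).
- cams.get_image(name): name is "side" or "top"; returns a dict with "frame" (400x640x3 uint8, red, green, blue), "depth" (400x640 float32, m along the optical axis (not along the pixel's ray), 0 where there is no reading), "intrinsics" (3x3 intrinsics, pixels), "R" (3x3) and "t" (3): a world point X has camera coordinates R X + t. Camera axes: x right, y down, z forward; pixel columns grow to the right and rows downward; lengths in m; the calibration is good to about 2 mm. A picture is of the moment at which its call begins.
- manip.hand_in(): hands the job in, once; it reports no verdict.
Trained networks look in the newest picture that a camera, given by its name, has taken for a name from the list of things; names that differ only in an ending like _2 or _b are one class to them, and where a whole thing is asked for, a point or a joint stands for the part that bears it (a point fixed in the world has none). Each returns a list of dicts, best first, with "p" (0 to 1); they miss things now and then, are a little off and sometimes report something else, mostly with a low value. They report only what shows in the picture. A call takes as long as a camera call.
- search_frame(name, camera): "point" ([column, row] in pixels, amid what is visible of it).
- cut_out(name, camera): "pixels" (400x640 bool, what is visible of it) and "point" ([column, row] in pixels, amid what is visible of it).
- pinpoint(name, camera): "point" ([column, row] in pixels: a listed point, or the origin of a listed thing).
The state is a dict: "t": time; "joint_pos": joint angles; "qd": joint speeds; "joint_efforts": joint torques, N m; "eef_pos": TCP position; "tool_rot": TCP orientation; "force": force on the tool from outside, world axes, zero at the start; "torque": the same for the moment, N m; "width": finger opening in m.
Only numpy, scipy, OpenCV 4.12 (cv2) and the standard library are available. Lean on these libraries where they do the work, as an engineer would, in place of code of your own. Each camera call takes 0.05 s, during which the arm holds its last target. There are 200 camera calls.

## Task

Close the deposit opening in the top of the cash safe: press the spring catch down and, while holding it down, push the shutter by its lip past the catch, then on over the opening until it is fully home and the catch has sprung back up behind it. Nothing is picked up: just press and push, and leave the stamp, coin roll, mug and stapler where they stand.

Things in the scene. Friction and masses are not known exactly. Their poses are not given: they have to be found in the camera images.
- safe: Grey steel cash safe bolted to the desk, 230 mm deep (x), 280 wide (y), 150 high. Origin: centre of its underside, z up. Front (keypad) faces its -x; the shutter closes along its +y. Opening in the flat top (deck): 96 (x) by 36 mm (y), centred at x 0, y +33 mm. Guide rails 10 mm high along y at x = +-62 to 68 mm; the deck in front of the front rail (x -115 to -68) is bare but for the catch.
- catch_top (a point): Centre of the top of the spring catch: a ribbed steel push bar, 26 mm (safe x) by 50 mm (safe y), standing 12 mm above the deck in front of the front rail (centre at safe x -85, y -20 mm). From its +y end (19 mm from its centre) an 8 mm wide square tongue reaches in through a gap in the rail and stands before the shutter's leading edge.
- catch (a joint): How far the catch bar is pressed, m: 0 up, 0.010 fully down (top 2 mm above the deck). Spring 3 N rising to 7 N. From 0.006 its tongue clears the shutter's underside. Once the shutter has gone 10 mm it covers the tongue and keeps the bar down by itself; the bar springs up behind the shutter's trailing edge in the last 4 mm of its travel, if nothing stands on it.
- shutter (a joint): Travel of the steel shutter plate (130 by 52 mm) along safe +y, m: 0 is open (as found, within 0.0015), 0.066 is fully home with the opening covered. It rubs with about 2.5 N and stays where it is left. With the catch up it is blocked at 0.002.
- lip (a point): On the push face (its -y face) of the shutter's upright lip, straight above the catch bar's long centre line, 24 mm above the deck. The lip is 4 mm thick; here it overhangs the bar, 14 to 37 mm above the deck, out to safe x -102. With the shutter open this face is 9 mm to the +y side of the bar's middle, so a fingertip fits behind it. The deck beyond the bar is bare along the lip's travel.
- stamp_mid (a point): Bystander: middle of a black office stamp, 30 x 42 x 66 mm, standing at the back of the safe's deck.
- coin_roll_mid (a point): Bystander: middle of a paper-wrapped coin roll, 27 mm diameter, 56 mm high, standing at the back of the safe's deck.
- mug_mid (a point): Bystander: middle of a white mug, 80 mm diameter, 92 mm high, on the desk at the +y side of the safe.
- stapler_mid (a point): Bystander: middle of a black stapler, 36 x 135 x 45 mm, on the desk before the safe's front.

How it is judged:
By the outcome, as a careful person would: the job done as asked, in the order asked, and still so for the second after the job is handed in, with the robot touching nothing.
It also fails if it takes over 38 s, if anything falls off the work surface, if the arm or the gripper's body presses on something with over 40 N, if the wrist force passes 120 N, or if a joint passes its speed limit or range.

## Working session

There is one attempt and no reset: what is moved stays moved. The work goes in short steps, Python scripts to look and compute and a tool call to move; the robot and the scene stay as the last step left them, time stands still between calls to the robot, and variables do not carry over. Pictures are saved under pics/ and viewed, about 8 in all and at most 12, crops included, and the job is handed in when it is done.

Besides the shell and the picture viewer there is one more tool, called in YAML: its name, and indented under it one key for each argument. carry_out: Moves the arm, as the interface text tells. Its arguments: {"type":"object","properties":{"moves":{"type":"array","items":{"type":"object","properties":{"jaw":{"type":"number"},"slide":{"type":"array","items":{"type":"number"}},"spin":{"type":"number"}}}},"newtons":{"type":"number"}},"required":["moves"]}

```bash
mkdir -p pics; ls; cat > h.py <<'E'
import numpy as np, cv2
from cell import manip, cams, search_frame, cut_out, pinpoint
from scipy.spatial.transform import Rotation as Ro
def ray(im,p):
    K,R,t=im["intrinsics"],im["R"],im["t"]
    d=R.T@np.linalg.solve(K,[p[0],p[1],1.]); return -R.T@t,d
def at_depth(im,p):
    c,r=int(round(p[0])),int(round(p[1])); w=im["depth"][max(r-1,0):r+2,max(c-1,0):c+2]; w=w[w>0]
    o,d=ray(im,p); return o+d*np.median(w) if w.size else None
def at_z(im,p,z):
    o,d=ray(im,p); return o+d*(z-o[2])/d[2]
def tri(i1,p1,i2,p2):
    a,d=ray(i1,p1); b,e=ray(i2,p2); s=np.linalg.lstsq(np.c_[d,-e],b-a,rcond=None)[0]
    return (a+s[0]*d+b+s[1]*e)/2, np.linalg.norm(a+s[0]*d-b-s[1]*e)
def proj(im,X):
    q=im["intrinsics"]@(im["R"]@np.asarray(X)+im["t"]); return q[:2]/q[2]
E
python3 - <<'E'
from h import *
np.set_printoptions(precision=4,suppress=True)
I={}
for c in("side","top"):
    im=I[c]=cams.get_image(c); cv2.imwrite(f"pics/{c}0.png",im["frame"][...,::-1])
    print(c,"cam at",-im["R"].T@im["t"],"axis",im["R"][2])
for n in("safe","catch_top","lip","stamp_mid","coin_roll_mid","mug_mid","stapler_mid"):
    P={}
    for c in I:
        r=pinpoint(n,c)
        if r: P[c]=r[0]["point"]; print(n,c,np.array(P[c]),round(r[0]["p"],2),at_depth(I[c],P[c]))
    if len(P)==2: print("   tri",*tri(I["side"],P["side"],I["top"],P["top"]))
s=manip.observe(); print(s["eef_pos"],s["tool_rot"],s["width"],s["force"],s["t"])
E
```

```text
pics
side cam at [0.3731 1.0386 0.8748] axis [ 0.1941 -0.7569 -0.624 ]
top cam at [0.5395 0.1519 0.8752] axis [ 0.1063 -0.0087 -0.9943]
safe top [327.7 218.6] 0.61 [0.5834 0.1417 0.1519]
catch_top side [350.2 201.9] 0.67 [0.5038 0.1527 0.1773]
catch_top top [327.6 253. ] 0.75 [0.5196 0.1409 0.1635]
   tri [0.5128 0.1398 0.1659] 0.013910566338025943
lip side [347.  199.9] 0.72 [0.5114 0.1521 0.1809]
lip top [324.7 255. ] 0.71 [0.5159 0.1462 0.1663]
   tri [0.5143 0.1459 0.1758] 0.0038964824108731646
stamp_mid side [258.9 195.5] 0.7 [0.7007 0.2006 0.1929]
stamp_mid top [305.4 150.1] 0.56 [0.6982 0.1836 0.2177]
   tri [0.7069 0.1854 0.1805] 0.0005091808884189957
coin_roll_mid side [287.5 170.6] 0.54 [0.6688 0.0845 0.1877]
coin_roll_mid top [367.6 169.4] 0.71 [0.6683 0.0736 0.2071]
   tri [0.6737 0.0701 0.1773] 0.0007280138675080922
mug_mid side [255.1 294.7] 0.93 [0.6504 0.3913 0.0895]
mug_mid top [228.5 177.3] 0.84 [0.6825 0.368  0.0048]
   tri [0.6706 0.3564 0.0471] 0.009929053776379038
stapler_mid side [390.6 250.5] 0.96 [0.4014 0.1445 0.0454]
stapler_mid top [334.6 302.2] 0.64 [0.4135 0.1224 0.0451]
   tri [0.4061 0.1209 0.0222] 0.007987194064210232
[ 0.1892 -0.5694  0.2313] [ 0.811  -0.5851  0.      0.    ] 0.08556029258059479 [ 1.1252 -0.3332 -0.7454] 0.8
```

```bash
python3 - <<'E'
import cv2
a=cv2.imread("pics/top0.png")[100:320,210:450]; b=cv2.imread("pics/side0.png")[120:340,220:460]
cv2.imwrite("pics/crop0.png",cv2.resize(cv2.hconcat([a,b]),(800,367),interpolation=cv2.INTER_CUBIC))
E
```

```text
(no output)
```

View pics/crop0.png

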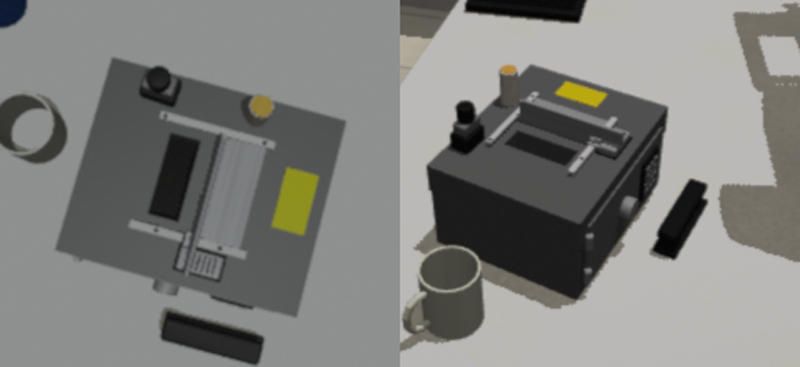

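```bash
python3 - <<'E'
from h import *
np.set_printoptions(precision=4,suppress=True)
# safe deck fit: top-view points with z ~0.15 -> min-area rect
im=cams.get_image("top"); m=cut_out("safe","top")
K,R,t=im["intrinsics"],im["R"],im["t"]
v,u=np.mgrid[0:400,0:640]; D=im["depth"]
X=(np.stack([(u-K[0,2])/K[0,0]*D,(v-K[1,2])/K[1,1]*D,D],-1)-t)@R
px=m[0]["pixels"]; print("mask",px.sum(),m[0]["p"])
ok=px&(abs(X[...,2]-0.15)<.008)&(D>0)
P=X[ok]; print("z med",np.median(P[:,2]))
lab=(ok).astype(np.uint8)
n,l,st,_=cv2.connectedComponentsWithStats(lab); k=1+st[1:,4].argmax(); P=X[l==k]
print("rect",cv2.minAreaRect((P[:,:2]*1000).astype(np.float32)))
np.save("X.npy",X)
E
```

```text
mask 17509 0.85
z med 0.1514808809934984
rect ((600.1964721679688, 136.52622985839844), (280.22174072265625, 230.5134735107422), 75.68565368652344)
```

The top view shows the safe turned about −14.3°. The catch bar is at crop (208,263) and the lip at (187,240). The fitted rectangle puts the catch at (0.513, 0.138), which agrees with the networks. I'll turn the tool so that tool x = −safe y and tool y = −safe x, then approach from −y with the jaws shut.

carry_out:
  moves:
    - {"jaw": -1,"spin": 8.2}
    - {"jaw": -1,"spin": 8.2}
    - {"jaw": -1,"spin": 8.2}
    - {"jaw": -1,"spin": 8.1}
    - {"jaw": -1,"slide": [-50,-9.3,0]}
    - {"jaw": -1,"slide": [-50,-9.3,0]}
    - {"jaw": -1,"slide": [-50,-9.3,0]}
    - {"jaw": -1,"slide": [-50,-9.3,0]}
    - {"jaw": -1,"slide": [-50,-9.3,0]}
    - {"jaw": -1,"slide": [-50,-9.3,0]}
    - {"jaw": -1,"slide": [-50,-9.3,0]}
    - {"jaw": -1,"slide": [-50,-9.3,0]}

```text
invalid input
```

carry_out:
  moves:
    - {"slide": [-50,-9.3,0]}
    - {"slide": [-50,-9.3,0]}
    - {"slide": [-50,-9.3,0]}
    - {"slide": [-50,-9.3,0]}
    - {"slide": [-50,-9.3,0]}
    - {"slide": [-50,-9.3,0]}
    - {"slide": [-40,-8,0]}
    - {"slide": [0,0,0]}
    - {"slide": [0,0,0]}

```text
invalid input
```

```bash
cat >> h.py <<'E'
C=np.array([.6002,.1365]); A=np.radians(75.686-90); S=np.array([[np.cos(A),np.sin(A)],[-np.sin(A),np.cos(A)]])
def sf(p): p=np.asarray(p); return np.r_[S@(p[:2]-C),p[2]-.15]*1000   # safe x,y, height above deck, mm
def fs(x,y,h): return np.r_[C+S.T@np.array([x,y])/1000,.15+h/1000]
def stat():
    s=manip.observe(); print("t",s["t"],"safe",sf(s["eef_pos"]).round(1),"yaw",Ro.from_quat(s["tool_rot"]).as_matrix()[:,0].round(3),"w",round(s["width"],4),"F",np.r_[S@np.array(s["force"])[:2],s["force"][2]].round(1),"q",np.round(s["joint_pos"],2))
def crop(n,mark=()):
    o=[]
    for c in("top","side"):
        im=cams.get_image(c); f=im["frame"][...,::-1].copy(); r=proj(im,fs(-85,-10,20)).astype(int)
        f=f[r[1]-65:r[1]+55,r[0]-60:r[0]+60]; f=cv2.resize(f,None,fx=3.3,fy=3.3,interpolation=cv2.INTER_CUBIC)
        for m in mark: q=(proj(im,fs(*m))-r+[60,65])*3.3; cv2.circle(f,tuple(q.astype(int).tolist()),3,(0,0,255),1)
        o.append(f)
    cv2.imwrite(f"pics/{n}.png",cv2.hconcat(o))
E
python3 -c "
from h import *
stat(); crop('c1',[(-85,-20,12),(-85,-11,24),(-98,-45,12),(-72,5,12),(-102,-11,37)])"
```

```text
t 0.9 safe [-223.7 -785.6   81.3] yaw [ 0.315 -0.949  0.   ] w 0.0856 F [ 0.4 -0.2 -0.4] q [-1.34  0.13  1.49  0.    1.52 -0.09]
```

View pics/c1.png

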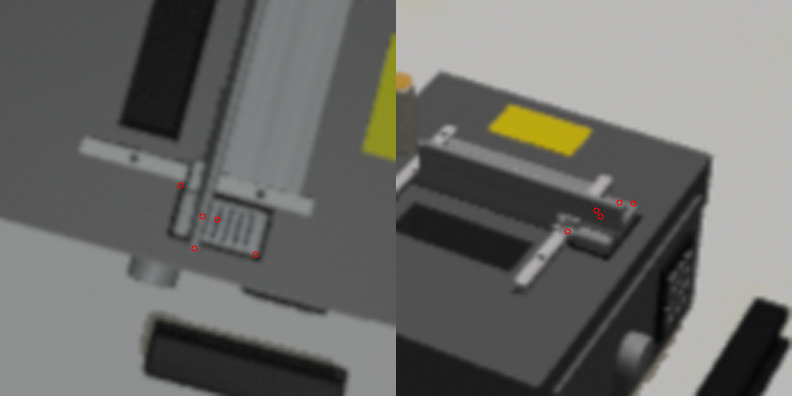

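Both move calls were refused, so I'll give every field in every row. The picture shows the bar at crop (221,220) against a predicted (217,219), and the lip end at (638,208) against (633,203). That puts the model within about 2 mm.

carry_out:
  moves:
    - {"jaw": -1,"slide": [0,0,0],"spin": 8.2}
    - {"jaw": -1,"slide": [0,0,0],"spin": 8.2}
    - {"jaw": -1,"slide": [0,0,0],"spin": 8.2}
    - {"jaw": -1,"slide": [0,0,0],"spin": 8.1}
    - {"jaw": -1,"slide": [-50,-9.3,0],"spin": 0}
    - {"jaw": -1,"slide": [-50,-9.3,0],"spin": 0}
    - {"jaw": -1,"slide": [-50,-9.3,0],"spin": 0}
    - {"jaw": -1,"slide": [-50,-9.3,0],"spin": 0}
    - {"jaw": -1,"slide": [-50,-9.3,0],"spin": 0}
    - {"jaw": -1,"slide": [-50,-9.3,0],"spin": 0}
    - {"jaw": -1,"slide": [-50,-9.3,0],"spin": 0}
    - {"jaw": -1,"slide": [-50,-9.3,0],"spin": 0}

```text
t: 2.5
eef_pos: [0.3607, -0.1988, 0.2316]
tool_rot: [-0.613, 0.79, -0.0, 0.0]
force: [-0.2, -0.4, 0.3]
width: -0.0002
```

carry_out:
  moves:
    - {"jaw": -1,"slide": [-50,-9.1,0],"spin": 0}
    - {"jaw": -1,"slide": [-50,-9.1,0],"spin": 0}
    - {"jaw": -1,"slide": [-50,-9.1,0],"spin": 0}
    - {"jaw": -1,"slide": [-50,-9.1,0],"spin": 0}
    - {"jaw": -1,"slide": [-50,-9.1,0],"spin": 0}
    - {"jaw": -1,"slide": [-50,-9.1,0],"spin": 0}
    - {"jaw": -1,"slide": [-50,-9.1,0],"spin": 0}
    - {"jaw": -1,"slide": [0,0,20],"spin": 0}
    - {"jaw": -1,"slide": [0,0,0],"spin": 0}
    - {"jaw": -1,"slide": [0,0,0],"spin": 0}

```text
t: 3.75
eef_pos: [0.5082, 0.1222, 0.2114]
tool_rot: [-0.613, 0.79, 0.0, -0.0]
force: [-0.6, -0.6, 0.4]
width: 0.0001
```

```bash
python3 -c "
from h import *
stat(); crop('c2',[(-85,-33,61)])"
```

```text
t 3.75 safe [-85.6 -36.6  61.4] yaw [-0.248 -0.969  0.   ] w 0.0001 F [-0.4 -0.7  0.4] q [ 0.14 -0.07  1.73 -0.    1.48  1.96]
```

View pics/c2.png

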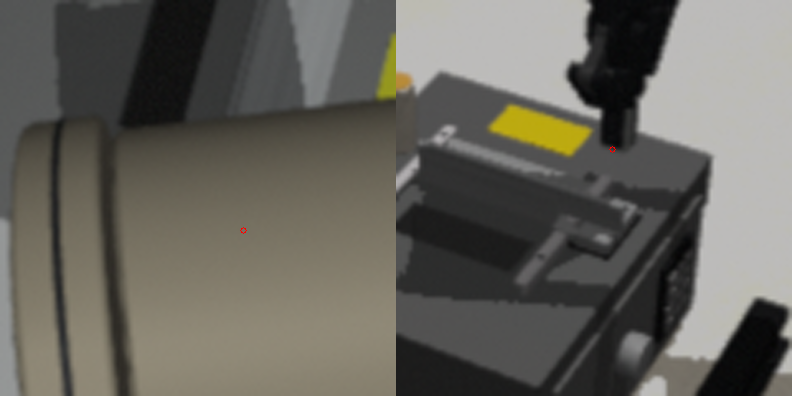

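The top view is blocked by the arm. The side view shows the shut fingertips at crop (617,150), above the bar's −y end and behind the lip. Now I'll go down.

carry_out:
  moves:
    - {"jaw": -1,"slide": [-3,0,15],"spin": 0}
    - {"jaw": -1,"slide": [0,0,15],"spin": 0}
    - {"jaw": -1,"slide": [0,0,12],"spin": 0}
    - {"jaw": -1,"slide": [0,0,0],"spin": 0}
    - {"jaw": -1,"slide": [0,0,0],"spin": 0}

```text
t: 4.47
eef_pos: [0.5094, 0.1261, 0.1694]
tool_rot: [-0.613, 0.79, -0.0, 0.0]
force: [-0.1, -0.8, 0.4]
width: -0.0003
```

```bash
python3 -c "
from h import *
stat(); crop('c3')"
```

```text
t 4.475 safe [-85.4 -32.5  19.4] yaw [-0.247 -0.969 -0.   ] w -0.0003 F [ 0.1 -0.8  0.4] q [ 0.14 -0.04  1.77  0.    1.4   1.97]
```

View pics/c3.png

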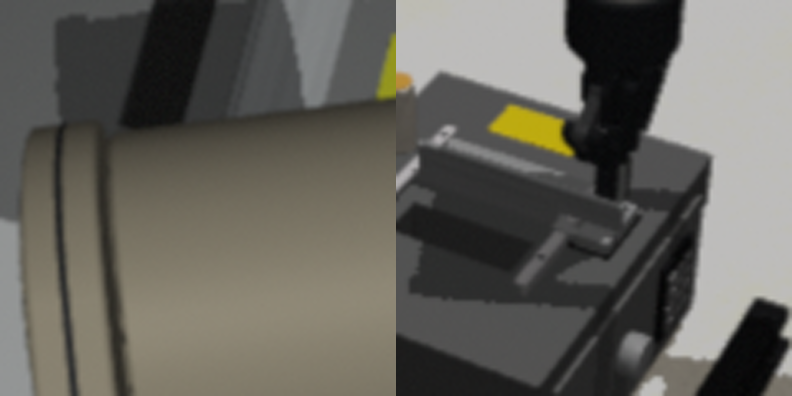

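The tip has entered behind the lip at crop (612,200), with no contact force. Next I press, watching the force.

carry_out:
  moves:
    - {"jaw": -1,"slide": [0,0,5],"spin": 0}
    - {"jaw": -1,"slide": [0,0,4],"spin": 0}
    - {"jaw": -1,"slide": [0,0,0],"spin": 0}

```text
t: 4.95
eef_pos: [0.5095, 0.1261, 0.1604]
tool_rot: [-0.613, 0.79, -0.0, 0.0]
force: [0.2, -0.5, 3.4]
width: -0.0
```

carry_out:
  moves:
    - {"jaw": -1,"slide": [0,0,4],"spin": 0}
    - {"jaw": -1,"slide": [0,0,0],"spin": 0}

```text
t: 5.2
eef_pos: [0.5095, 0.1261, 0.1564]
tool_rot: [-0.613, 0.79, -0.0, 0.0]
force: [0.9, -0.8, 4.5]
width: -0.0001
```

carry_out:
  moves:
    - {"jaw": -1,"slide": [0,0,3],"spin": 0}
    - {"jaw": -1,"slide": [0,0,0],"spin": 0}
    - {"jaw": -1,"slide": [0,0,0],"spin": 0}

```text
t: 5.58
eef_pos: [0.5095, 0.1261, 0.1538]
tool_rot: [-0.613, 0.79, -0.0, 0.0]
force: [-0.1, -0.1, 6.0]
width: 0.0001
```

The bar is down about 8 mm or more (6 N matches the spring). Now I push along +y while holding it down.

carry_out:
  moves:
    - {"jaw": -1,"slide": [-4,0,0],"spin": 0}
    - {"jaw": -1,"slide": [-4,0,0],"spin": 0}
    - {"jaw": -1,"slide": [-3,0,0],"spin": 0}
    - {"jaw": -1,"slide": [0,0,0],"spin": 0}

```text
t: 6.08
eef_pos: [0.5121, 0.1358, 0.1537]
tool_rot: [-0.613, 0.79, -0.001, -0.0]
force: [-0.9, -5.0, 6.6]
width: 0.0001
```

carry_out:
  moves:
    - {"jaw": -1,"slide": [-3,0,0],"spin": 0}
    - {"jaw": -1,"slide": [-3,0,0],"spin": 0}
    - {"jaw": -1,"slide": [-3,0,0],"spin": 0}

```text
t: 6.45
eef_pos: [0.5143, 0.1442, 0.1537]
tool_rot: [-0.613, 0.79, -0.001, -0.001]
force: [-1.8, -7.2, 7.0]
width: 0.0002
```

```bash
python3 -c "
from h import *
stat(); crop('c4')"
```

```text
t 6.45 safe [-85.1 -13.8   3.7] yaw [-0.248 -0.969  0.002] w 0.0002 F [ 0.  -7.4  7. ] q [ 0.18  0.    1.76 -0.    1.37  2.  ]
```

View pics/c4.png

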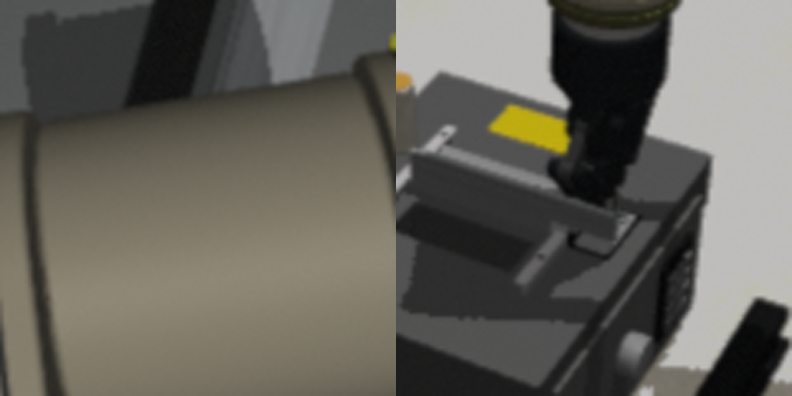

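The side view shows the lip end moved from about (638,208) to (617,235), so the shutter is passing the catch. I'll continue with the bar held down for 9 mm more.

carry_out:
  moves:
    - {"jaw": -1,"slide": [-3,0,0],"spin": 0}
    - {"jaw": -1,"slide": [-3,0,0],"spin": 0}
    - {"jaw": -1,"slide": [-3,0,0],"spin": 0}
    - {"jaw": -1,"slide": [0,0,0],"spin": 0}

```text
t: 7.05
eef_pos: [0.5166, 0.1532, 0.1537]
tool_rot: [-0.613, 0.79, -0.001, -0.001]
force: [-1.6, -4.9, 6.8]
width: -0.0001
```

```bash
python3 -c "
from h import *
stat(); im=cams.get_image('side'); r=pinpoint('lip','side'); print(r[:1])
if r: q=r[0]['point']; print(sf(at_z(im,q,.174)))
# shutter travel from side depth: predicted lip top-end pixel for travels
for s in (0,10,15,20): print(s,proj(im,fs(-102,-9+s,37)).round(1))
"
```

```text
t 7.05 safe [-85.2  -4.5   3.7] yaw [-0.248 -0.969  0.002] w -0.0001 F [-0.3 -5.1  6.8] q [ 0.19  0.02  1.75 -0.    1.37  2.02]
[{'point': [345.0, 202.8], 'p': 0.62}]
[-86.9922517  -3.4094559  24.       ]
0 [352.5 198.8]
10 [350.6 201.3]
15 [349.6 202.5]
20 [348.6 203.7]
```

Force is about 5 N, consistent with a moving shutter. I'll push on with the bar still held, then lift slightly once it is well past 10 mm.

carry_out:
  moves:
    - {"jaw": -1,"slide": [-4,0,0],"spin": 0}
    - {"jaw": -1,"slide": [-4,0,0],"spin": 0}
    - {"jaw": -1,"slide": [-3,0,0],"spin": 0}
    - {"jaw": -1,"slide": [0,0,0],"spin": 0}

```text
t: 7.65
eef_pos: [0.5193, 0.1639, 0.1537]
tool_rot: [-0.613, 0.79, -0.001, -0.0]
force: [-1.0, -5.4, 5.7]
width: 0.0001
```

carry_out:
  moves:
    - {"jaw": -1,"slide": [0,0,-3],"spin": 0}
    - {"jaw": -1,"slide": [0,0,-3],"spin": 0}
    - {"jaw": -1,"slide": [0,0,-3],"spin": 0}
    - {"jaw": -1,"slide": [0,0,0],"spin": 0}

```text
t: 8.15
eef_pos: [0.5183, 0.1645, 0.1617]
tool_rot: [-0.613, 0.79, 0.0, -0.001]
force: [-2.9, -5.8, -1.0]
width: -0.0004
```

carry_out:
  moves:
    - {"jaw": -1,"slide": [-4,0,0],"spin": 0}
    - {"jaw": -1,"slide": [-4,0,0],"spin": 0}
    - {"jaw": -1,"slide": [-4,0,0],"spin": 0}
    - {"jaw": -1,"slide": [-4,0,0],"spin": 0}
    - {"jaw": -1,"slide": [-4,0,0],"spin": 0}
    - {"jaw": -1,"slide": [-4,0,0],"spin": 0}

```text
t: 8.9
eef_pos: [0.5243, 0.1879, 0.1617]
tool_rot: [-0.613, 0.79, 0.0, -0.001]
force: [-1.9, -5.6, -1.1]
width: -0.0002
```

```bash
python3 -c "
from h import *
stat(); crop('c5')"
```

```text
t 8.9 safe [-86.2  31.   11.7] yaw [-0.247 -0.969  0.001] w -0.0002 F [-0.5 -5.9 -1.1] q [ 0.25  0.06  1.69 -0.    1.39  2.07]
```

View pics/c5.png

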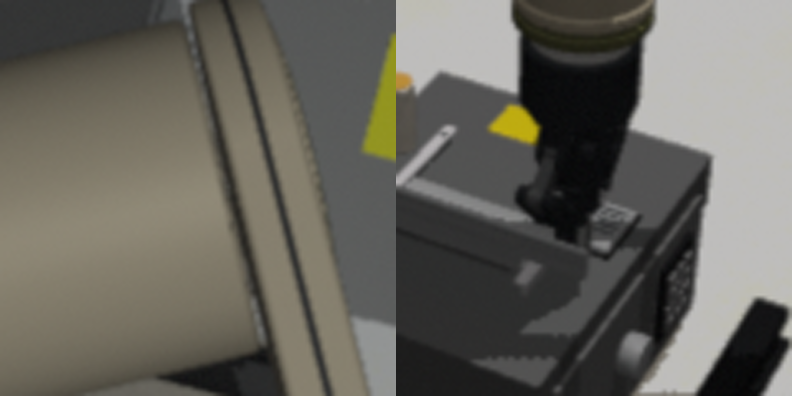

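The side view shows the shutter mostly over the opening, with the bar still down behind the tip at crop (615,228). I'll finish in small steps, watching for the stop.

carry_out:
  moves:
    - {"jaw": -1,"slide": [-3,0,0],"spin": 0}
    - {"jaw": -1,"slide": [-3,0,0],"spin": 0}
    - {"jaw": -1,"slide": [-2,0,0],"spin": 0}
    - {"jaw": -1,"slide": [0,0,0],"spin": 0}

```text
t: 9.5
eef_pos: [0.527, 0.1962, 0.1623]
tool_rot: [-0.614, 0.79, 0.0, 0.0]
force: [-1.2, -1.8, -0.7]
width: 0.0
```

carry_out:
  moves:
    - {"jaw": -1,"slide": [-1,0,0],"spin": 0}
    - {"jaw": -1,"slide": [-1,0,0],"spin": 0}
    - {"jaw": -1,"slide": [0,0,0],"spin": 0}

```text
t: 9.88
eef_pos: [0.5276, 0.1979, 0.1624]
tool_rot: [-0.614, 0.79, 0.0, 0.0]
force: [-1.6, -1.3, 0.1]
width: 0.0002
```

```bash
python3 -c "
from h import *
stat()"
```

```text
t 9.875 safe [-85.5  41.6  12.4] yaw [-0.247 -0.969 -0.   ] w 0.0002 F [-1.3 -1.7  0.1] q [0.27 0.07 1.68 0.   1.39 2.09]
```

carry_out:
  moves:
    - {"jaw": -1,"slide": [-1,0,0],"spin": 0}
    - {"jaw": -1,"slide": [-1,0,0],"spin": 0}
    - {"jaw": -1,"slide": [0,0,0],"spin": 0}

```text
t: 10.25
eef_pos: [0.5277, 0.1983, 0.1623]
tool_rot: [-0.613, 0.79, -0.001, -0.001]
force: [-5.6, -9.3, 3.0]
width: 0.0001
```

carry_out:
  moves:
    - {"jaw": -1,"slide": [-1,0,0],"spin": 0}
    - {"jaw": -1,"slide": [0,0,0],"spin": 0}

```text
t: 10.5
eef_pos: [0.5277, 0.1985, 0.1623]
tool_rot: [-0.613, 0.79, -0.001, -0.002]
force: [-7.3, -12.1, 4.3]
width: -0.0001
```

```bash
python3 -c "
from h import *
stat(); crop('c6')"
```

```text
t 10.5 safe [-85.5  42.1  12.3] yaw [-0.248 -0.969  0.004] w -0.0001 F [ -4.  -13.6   4.3] q [ 0.27  0.08  1.67 -0.    1.39  2.09]
```

View pics/c6.png

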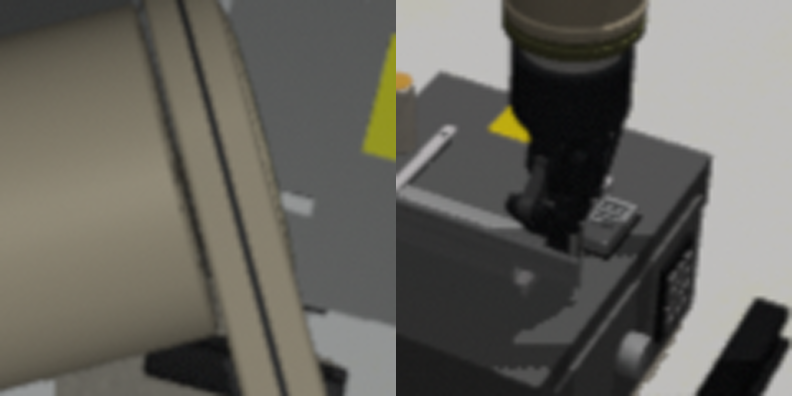

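TCP stopped at safe y = 42 with the force rising to about 14 N, so the shutter is home. In the side view the bar at (612,222) stands high again. I'll back off 5 mm, rise, move clear and check.

carry_out:
  moves:
    - {"jaw": -1,"slide": [4,0,0],"spin": 0}
    - {"jaw": -1,"slide": [4,0,0],"spin": 0}
    - {"jaw": -1,"slide": [0,0,-25],"spin": 0}
    - {"jaw": -1,"slide": [0,0,-30],"spin": 0}
    - {"jaw": -1,"slide": [0,0,-30],"spin": 0}
    - {"jaw": -1,"slide": [50,0,0],"spin": 0}
    - {"jaw": -1,"slide": [50,0,0],"spin": 0}
    - {"jaw": -1,"slide": [50,0,0],"spin": 0}
    - {"jaw": -1,"slide": [50,0,0],"spin": 0}
    - {"jaw": -1,"slide": [50,0,0],"spin": 0}
    - {"jaw": -1,"slide": [50,0,0],"spin": 0}
    - {"jaw": -1,"slide": [0,0,0],"spin": 0}

```text
t: 12.1
eef_pos: [0.4518, -0.1005, 0.2478]
tool_rot: [-0.612, 0.791, -0.001, 0.0]
force: [-0.1, 0.7, 0.1]
width: 0.0001
```

```bash
python3 - <<'E'
from h import *
np.set_printoptions(precision=1,suppress=True)
stat(); crop('c7')
I={c:cams.get_image(c) for c in("side","top")}
for n in("catch_top","lip","stamp_mid","coin_roll_mid","mug_mid","stapler_mid"):
    P={c:pinpoint(n,c) for c in I}
    if all(P.values()): x,e=tri(I["side"],P["side"][0]["point"],I["top"],P["top"][0]["point"]); print(n,x.round(4),"safe",sf(x),"gap",e.round(4))
for s in(56,60,66): print(s,[proj(I[c],fs(-85,-11+s,24)) for c in("top","side")])
E
```

```text
t 12.1 safe [ -85.2 -266.4   97.8] yaw [-0.3 -1.   0. ] w 0.0001 F [-0.3  0.7  0.1] q [-0.3 -0.3  1.8 -0.   1.6  1.5]
catch_top [0.5 0.1 0.2] safe [-86.1 -20.5  12.5] gap 0.0152
lip [0.5 0.2 0.2] safe [-82.4  48.9  26.3] gap 0.0013
stamp_mid [0.7 0.2 0.2] safe [89.4 72.6 40.1] gap 0.0049
coin_roll_mid [0.7 0.1 0.2] safe [ 92.9 -39.4  24.3] gap 0.0056
mug_mid [0.7 0.4 0. ] safe [  16.9  228.4 -100.7] gap 0.0022
stapler_mid [0.4 0.1 0. ] safe [-180.8  -65.4 -118.7] gap 0.0003
56 [array([294.5, 247.3]), array([334.5, 214.6])]
60 [array([292.4, 246.7]), array([333.7, 215.6])]
66 [array([289.2, 245.8]), array([332.5, 217.2])]
```

View pics/c7.png

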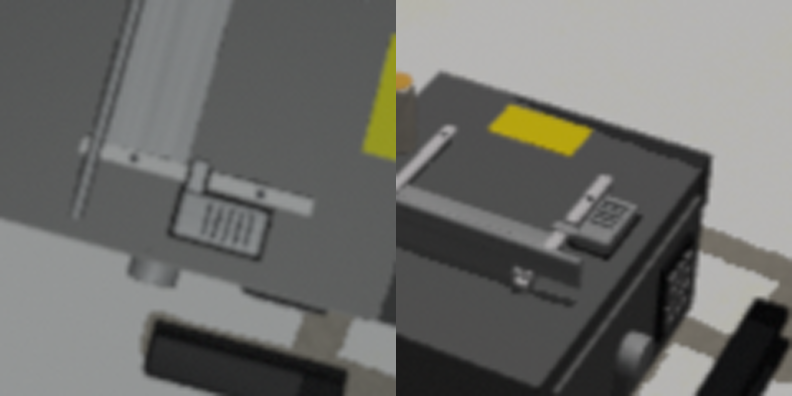

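The top view shows the shutter over the opening, with the lip end at crop (78,215) and the bar and tongue standing up clear at (220,222) and (200,175). The network's lip estimate of 48.9 mm is less than the expected 55, so I'll check travel and bar height from depth, before against after.

```bash
python3 - <<'E'
from h import *
np.set_printoptions(precision=1,suppress=True)
im=cams.get_image("top"); K,R,t=im["intrinsics"],im["R"],im["t"]; v,u=np.mgrid[0:400,0:640]; D=im["depth"]
X1=(np.stack([(u-K[0,2])/K[0,0]*D,(v-K[1,2])/K[1,1]*D,D],-1)-t)@R
for n,X in(("before",np.load("X.npy")),("after",X1)):
    P=X.reshape(-1,3); P=np.c_[(P[:,:2]-C)@S.T,P[:,2]-.15]*1000
    L=P[(abs(P[:,0])<100)&(abs(P[:,1])<90)&(P[:,2]>29)&(P[:,2]<45)&(P[:,0]<60)]
    B=P[(abs(P[:,0]+85)<9)&(abs(P[:,1]+32)<9)]; d=P[(abs(P[:,0]+85)<9)&(abs(P[:,1]+80)<15)]
    print(n,"lip n",len(L),"y med",np.median(L[:,1]),"xmin",L[:,0].min(),"bar h",np.median(B[:,2])-np.median(d[:,2]))
a=[proj(im,fs(-102,-9+s,37)) for s in(60,66)]; r=proj(im,fs(-85,-10,20)).astype(int); print([(q-r+[60,65])*3.3 for q in a])
E
```

```text
before lip n 289 y med -8.641910094536458 xmin -99.9583736758861 bar h 12.231625766243981
after lip n 287 y med 56.75407995078379 xmin -99.7718621623118 bar h 12.247871088917977
[array([ 82.8, 217.2]), array([ 72.1, 214.3])]
```

```bash
python3 -c "
from h import *
print(manip.hand_in())"
```

```text
the job is handed in; nothing more can be done
None
```

The deposit opening is closed: the shutter is home and the catch has sprung back up behind it. I handed the job in at about 12 s on the robot clock, with the arm clear of everything.

I pressed the catch bar down with the shut fingertips and pushed the lip past the catch while holding the bar down. I then raised the tip slightly, pushed the shutter to its stop, backed off and moved clear.

**Last checks:**
- **Shutter:** depth readings put the lip's travel at 65.4 mm against a nominal 66. The tip stopped moving as the force rose to about 14 N.
- **Catch:** the bar stands 12.2 mm above the deck, the same as at the start.
- **Bystanders:** the stamp measured within about 2 mm of its first position. I did not compare the coin roll, mug and stapler number by number, but nothing in the pictures suggested they had moved.

**What disagreed or failed:**
- The network's final lip point, about 49 mm, fell short of the expected 55 mm. I trusted the depth reading, since the lip's end in the picture agreed with it.
- The network's two views of the catch disagreed by about 15 mm.
- My first two move calls were refused for missing fields and moved nothing.

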